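# Change over the two lidded bar boxes

## Robot

A 6-joint arm with a two-finger parallel gripper is mounted at the origin on a cart in front of the work surface, level with it; the furniture and walls round the work are solid. World frame = base frame: x ahead of the robot, y to its left, z up, the work surface at z = 0. Lengths are in m, angles in rad, forces in N, time in s.
With the tool pointing down it reaches from about 0.25 to 0.725 m from the base axis. Payload 4 kg.
Tool frame: the origin (TCP) lies on the centre line of the jaws, within the pads' length; the fingertips stand 25 mm ahead of it and the grasp point (between the pads) lies 6 mm ahead of it; z points along the fingers, x is the direction in which the jaws open and shut, and the axes are right-handed (so a half turn about z gives the same grasp; the last joint's range is limited). The gripper opens to 85 mm and grips with 20 to 120 N. Pads are 22 mm wide; open, the fingers measure 114 mm over their backs; the gripper's body (76 mm by 85 mm) begins 54 mm behind the grasp point. The pads swing forward as they close: fully open they stand 13 mm farther back than shut.
Start: joints at [-1.186, 0.241, 0.005, 1.335, 0, 1.571], TCP at [0.188, -0.463, 0.256] pointing down, gripper open.
Joint ranges: [-2.72, 2.72], [-1.05, 1.87], [-1.09, 1.28], [-1.99, 2.15], [-1.42, 1.44], [-3.14, 3.14]. Speed limits (rad/s): [2.79, 2.79, 3.14, 3.14, 3.14, 3.14].

## Interface

Orientations are given as a unit quaternion [x, y, z, w].
In Python, from workcell import bot, imaging, order gives the robot as it stands.
- The arm moves only by the tool carry_out, never from a script. Its argument "moves" is a list of rows, each a list of 5 numbers: the shift along the tool's x, y, z scaled (see below), then the turn about the tool's z scaled (see below), then the opening, from -1 (shut) to 1 (fully open). In form: [[tx, ty, tz, roll, hand], ...]. A call has 1 to 20 rows; each row is the pose to reach, as a shift and turn from the pose commanded when the call began, along the tool's axes at that moment; what a row does not reach only later rows make up. The controller multiplies each number of a shift by 0.1 m and each number of a turn by 90 degrees. A row lasts 1/10 s, in which the tool goes at most 50 mm and 8.59 degrees, less where a joint would pass 70% of its speed; a pose out of reach is approached as far as the arm can. A call with a number of a shift or a turn outside -1 to 1 is refused whole. A call with a gripper value outside its range is refused whole. The fingers move at their own pace and stop on an object; the grip force is fixed at half the most. Time passes only in rows, so rows that repeat a pose let the fingers close. It gives the time, the measured TCP pose, the force and the opening at its end, in the units of the state.
- bot.get_obs(): the state, without advancing time (a new reading comes with each control period).
- imaging.camera(name): name is "side" or "top"; returns the picture (384x512x3 uint8, red, green, blue); there is no depth.
- imaging.camera_model(name): a dict with "fovy" (degrees; the focal length in pixels is half the picture's height over the tangent of half this angle, whatever the lens; pixels are square), "cx", "cy" (the principal point, pixels), "dist" ([k1, k2, p1, p2, k3] as OpenCV has them; the pictures are not rectified), "eye" and "rotation" of the camera in the world. Camera axes: x right, y up, looking along -z (the intrinsics and any distortion apply to the point x, -y, -z); pixel columns grow to the right and rows downward; lengths in m; the calibration is good to about 2 mm. A picture is of the moment at which its call begins. camera_model takes no time and is no camera call.
- order.job_done(): hands the job in, once; it reports no verdict.
The state is a dict: "clock": time; "joint_pos": joint angles; "joint_vel": joint speeds; "tau": joint torques, N m; "eef_pos": TCP position; "tool_rot": TCP orientation; "ft_force": force on the tool from outside, world axes, zero at the start; "ft_torque": the same for the moment, N m; "grip_width": finger opening in m.
Only numpy, scipy, OpenCV 4.12 (cv2) and the standard library are available. Lean on these libraries where they do the work, as an engineer would, in place of code of your own. Each camera call takes 0.05 s, during which the arm holds its last target.

## Task

Two matching wooden boxes stand on the worktop: the one with the filter packet has its lid propped up on a folding stay, the other is shut. Close the open one by pressing the peg at its stay's knee straight down until the lid sinks fully shut; open the other by raising its lid by the front knob until its own stay snaps straight and holds it up. Either order will do.

Things in the scene. Friction and masses are not known exactly. Their poses are not given: they have to be found in the camera images.
- filter_peg (a point): Middle of the black grip (16 mm diameter, 48 mm long, level) on the rod sticking out of the stay's knee on the open box, 54 mm outside the lid's side edge, 138 mm above the worktop while locked. y axis: along the rod towards the box, parallel to the lid hinge. Press it straight down: it takes about 4 N; under 30 mm it springs back, past 40 mm the damped lid sinks shut by itself in 2 s.
- filter_box: The box that stands open, a packet of filters in it: wood, 200 deep (x), 140 wide (y), 100 high (z) mm; origin under its centre, front (-x) to the robot. Lid 14 mm thick, hinged at the back; raised, it and its knob reach 335 mm above the worktop, so keep a wide gripper body outside the lid's side edge. The stay, two 74 mm steel links, is on the outside of the right-hand (-y) wall.
- filter_lid (a joint): Lid hinge of the box that stands open, rad: 0 = shut, 1.22 = propped up by the straight, locked stay.
- cup_knob (a point): Centre of the steel knob (barrel 26 mm in diameter, 28 mm long, its axis = y axis, parallel to the hinge) 34 mm ahead of the front edge of the shut box's lid, 107 mm above the worktop. Lid shut: x points level to the hinge, z up; axes turn with the lid. The hinge axis lies 230 mm from this point along x, so the knob rises on an arc of 230 mm radius, to 323 mm above the worktop.
- cup_box: The box that is shut at the start, same size, build and origin as the open one. Its lid weighs 0.6 kg, hinge damped: let go too early, it sinks shut. Its stay, on the right-hand (-y) wall, unfolds by itself as the lid rises, snaps straight from about 1.12 rad and stops the lid at 1.22 rad.
- cup_lid (a joint): Lid hinge of the box that is shut at the start, rad: 0 = shut, 1.22 = fully raised, stay straight and locked.

How it is judged:
At the end, for the whole second after the job is handed in: The lid of the box that stood open is shut (within 0.06 rad, about 3.5 degrees) and the lid of the other box is held up by its locked stay (above 1.18 rad of its 1.22), both at rest (value of joint filter_lid below 0.06 rad and value of joint cup_lid above 1.18 rad and velocity of joint cup_lid between -0.05 and 0.05 rad/s and velocity of joint filter_lid between -0.05 and 0.05 rad/s); the robot touches nothing.
It also fails if it takes over 64 s, if anything falls off the work surface, if the arm or the gripper's body presses on something with over 40 N, if the wrist force passes 120 N, or if a joint passes its speed limit or range.

## Working session

There is one attempt and no reset: what is moved stays moved. The work goes in short steps, Python scripts to look and compute and a tool call to move; the robot and the scene stay as the last step left them, time stands still between calls to the robot, and variables do not carry over. Pictures are saved under pics/ and viewed, and the job is handed in when it is done.

Besides the shell and the picture viewer there is one more tool, called after "Emit:" in YAML: its name, and indented under it one key for each argument. carry_out: Moves the arm, as the interface text tells. Its arguments: {"type":"object","properties":{"moves":{"type":"array","items":{"type":"array","items":{"type":"number","minimum":-1,"maximum":1}}}},"required":["moves"]}

```bash
mkdir -p pics
python3 - <<'E'
from workcell import bot, imaging
import cv2
for n in ["side","top"]:
    im=imaging.camera(n); cv2.imwrite(f"pics/{n}0.png",im[:,:,::-1]); print(n,imaging.camera_model(n))
o=bot.get_obs()
for k,v in o.items(): print(k,v)
E
```

```text
side {'fovy': 45.37085842499002, 'cx': 247.51923870977802, 'cy': 194.7193762889563, 'dist': array([-0.06981445,  0.        ,  0.        ,  0.        ,  0.        ]), 'eye': array([0.50665001, 0.86151636, 1.06802216]), 'rotation': array([-0.013981  ,  0.33131863,  0.94205505, -0.05064368])}
top {'fovy': 56.41608708024276, 'cx': 254.20710035088905, 'cy': 192.01729134279086, 'dist': array([-0.09595148,  0.        ,  0.        ,  0.        ,  0.        ]), 'eye': array([0.35768894, 0.1193939 , 0.99696989]), 'rotation': array([-0.07293471,  0.07779966,  0.74575658, -0.65762822])}
clock 0.1
joint_pos [-1.18597824e+00  2.41348582e-01  3.83046909e-03  1.33518827e+00
 -1.63955146e-06  1.57081948e+00]
joint_vel [-0.00065961 -0.00201126  0.0009554  -0.00023551  0.00075159  0.00059256]
tau [-3.83665929e-04 -3.73136902e+01  2.53011256e+01  1.08010488e-02
 -4.27274199e-05 -5.08220538e-06]
eef_pos [ 0.1874969  -0.46294482  0.25548559]
tool_rot [ 8.29267091e-01 -5.58851661e-01 -7.92442235e-04 -5.33019794e-04]
ft_force [-0.45059426  0.70257391 -0.49664756]
ft_torque [0.04349815 0.0225873  0.02468656]
grip_width 0.08542996724518274
```

View pics/side0.png

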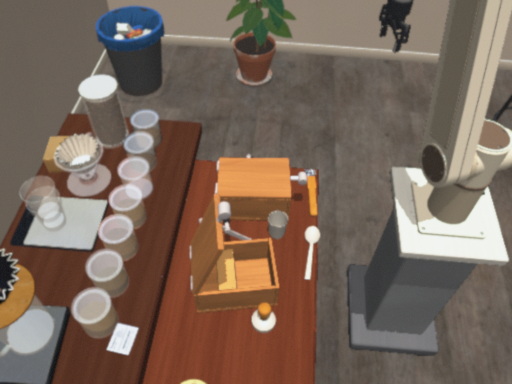

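View pics/top0.png

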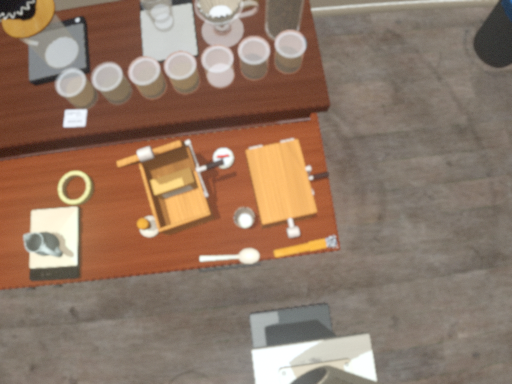

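Run:
```python
import cv2
a=cv2.imread("pics/top0.png")[120:280,100:350]; cv2.imwrite("pics/topz.png",cv2.resize(a,None,fx=3.2,fy=3.2,interpolation=cv2.INTER_CUBIC))
a=cv2.imread("pics/side0.png")[140:340,170:340]; cv2.imwrite("pics/sidez.png",cv2.resize(a,None,fx=3,fy=3,interpolation=cv2.INTER_CUBIC))
```

```text
(no output)
```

View pics/topz.png

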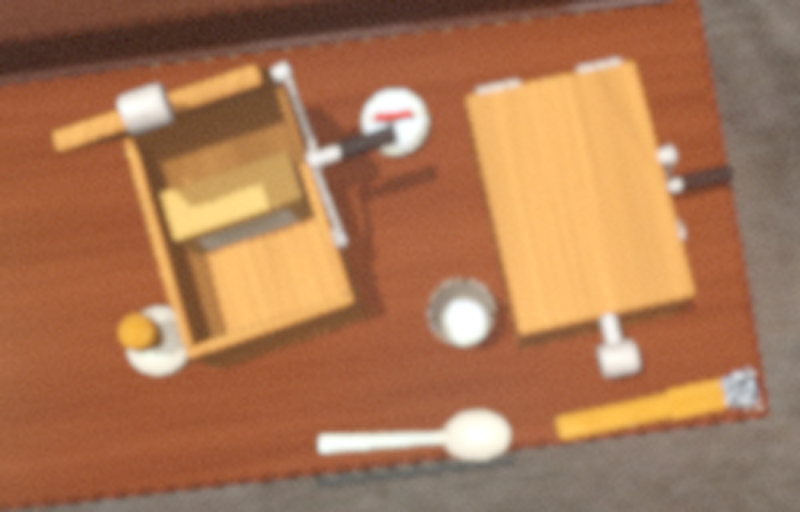

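View pics/sidez.png

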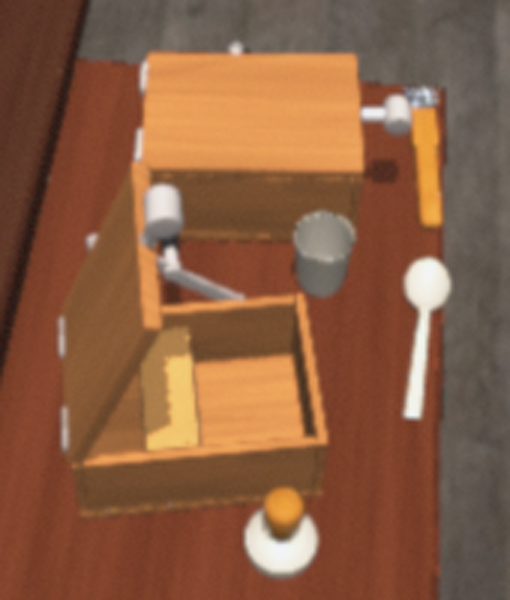

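```bash
cat > h.py <<'E'
import numpy as np, cv2
from workcell import bot, imaging
from scipy.spatial.transform import Rotation as R
def ray(n,uv):
    m=imaging.camera_model(n); f=192/np.tan(np.radians(m['fovy']/2))
    K=np.array([[f,0,m['cx']],[0,f,m['cy']],[0,0,1]])
    p=cv2.undistortPoints(np.array([[uv]],float),K,m['dist'])[0,0]
    d=R.from_quat(m['rotation']).apply([p[0],-p[1],-1]); return m['eye'],d
def plane(n,uv,z):
    e,d=ray(n,uv); return e+d*(z-e[2])/d[2]
def tri(a,b):
    (e1,d1),(e2,d2)=ray("top",a),ray("side",b)
    A=np.c_[d1,-d2]; s=np.linalg.lstsq(A,e2-e1,rcond=None)[0]
    p,q=e1+d1*s[0],e2+d2*s[1]; return (p+q)/2,np.linalg.norm(p-q)
def proj(n,P):
    m=imaging.camera_model(n); f=192/np.tan(np.radians(m['fovy']/2))
    K=np.array([[f,0,m['cx']],[0,f,m['cy']],[0,0,1]])
    c=R.from_quat(m['rotation']).inv().apply(np.atleast_2d(P)-m['eye'])*[1,-1,-1]
    return cv2.projectPoints(c,np.zeros(3),np.zeros(3),K,m['dist'])[0][:,0]
E
python3 - <<'E'
from h import *
np.set_printoptions(precision=4,suppress=True)
t=cv2.imread("pics/top0.png"); s=cv2.imread("pics/side0.png")
# dark mask
z=t.astype(int).max(2)<75
lab,n=None,None
n,lab,st,ce=cv2.connectedComponentsWithStats(z[140:190,200:335].astype(np.uint8))
for i in range(1,n):
    if st[i,4]>8: print('dark',st[i],ce[i]+[200,140])
# white-ish (low saturation, bright)
for nm,im,(y0,y1,x0,x1) in (("top",t,(125,245,130,335)),("side",s,(140,260,190,320))):
    hsv=cv2.cvtColor(im,cv2.COLOR_BGR2HSV); w=((hsv[...,1]<60)&(hsv[...,2]>120))[y0:y1,x0:x1]
    n,lab,st,ce=cv2.connectedComponentsWithStats(w.astype(np.uint8))
    for i in range(1,n):
        if st[i,4]>8: print(nm,st[i],ce[i]+[x0,y0])
def zt(x,y): return (100+(x+.5)/3.2-.5,120+(y+.5)/3.2-.5)
# cup box lid top corners z=.1+? use top z=0.114
for c in [(468,98),(637,62),(694,293),(520,335)]: print('cupcorner',plane("top",zt(*c),.114))
for c in [(350,300),(190,355)]: print('filt front corner',plane("top",zt(*c),.10))
print('peg ends',plane("top",zt(340,152),.138),plane("top",zt(393,133),.138))
print('fknob',plane("top",zt(145,108),.322))
E
```

```text
top [190   0  15  48 422] [329.2038 144.1351]
top [151  13  12   4  20] [286.7 139.7]
top [ 54  14  25  58 230] [197.7826 166.7174]
top [  6  21  18  16 195] [144.6872 153.5026]
top [120  20  12   4  20] [255.2 146.4]
top [ 83  22  21  22 308] [223.4805 157.0162]
top [176  41   5   6  25] [308.2  168.24]
top [200  49   5  25  64] [332.8594 184.5312]
top [179  50   5   5  20] [310.9 177.3]
top [51 62  9  4 12] [185.5833 188.75  ]
top [104  83  20  20 307] [244.0749 217.658 ]
top [ 10  91  18  21 193] [149.8756 228.2383]
top [157  93  13  20 177] [292.209 228.904]
top [196 110   9  10  77] [330.3636 239.974 ]
side [36  9  4  8 14] [227.5714 152.5714]
side [56 13  5  5 18] [248.1111 155.2778]
side [27 20  2 11 18] [217.3889 164.2222]
side [100  28  26  16 193] [303.0622 175.456 ]
side [25 43  2 11 19] [215.5263 188.2105]
side [ 27  61  14  21 183] [223.6448 209.5464]
side [ 78  71  20  17 259] [277.5676 218.9112]
side [ 33  82  27  18 137] [232.9124 231.7226]
side [115  86  15  34 290] [311.7034 238.6552]
side [  0 107   1  11  11] [190. 252.]
cupcorner [0.661  0.1088 0.114 ]
cupcorner [ 0.6745 -0.0319  0.114 ]
cupcorner [ 0.4801 -0.0473  0.114 ]
cupcorner [0.4646 0.0919 0.114 ]
filt front corner [0.5108 0.2216 0.1   ]
filt front corner [0.4827 0.3522 0.1   ]
peg ends [0.6216 0.2136 0.138 ] [0.6317 0.1708 0.138 ]
fknob [0.6094 0.3125 0.322 ]
```

Run:
```python
from h import *
np.set_printoptions(precision=4,suppress=True)
def zt(x,y): return (100+(x+.5)/3.2-.5,120+(y+.5)/3.2-.5)
def zs(x,y): return (170+(x+.5)/3-.5,140+(y+.5)/3-.5)
print('knob plane',plane("top",zt(619,356),.107),'tri',tri(zt(619,356),zs(398,114)))
print('fknob tri',tri(zt(145,108),zs(163,211)))
print('knee',plane("top",zt(318,158),.138), tri(zt(318,158),zs(170,262)))
for z in (.1,.15,.2): print('L',z,plane("top",zt(283,70),z))
for z in (.06,.08,.1): print('B',z,plane("top",zt(340,240),z))
for z in (0,.05,.1):
    P=plane("top",zt(393,121),z); print('disc',z,P, 'side zoom',(proj("side",P)[0]-[170,140])*3)
for z in (.02,.04,.06,.09): print('cup peg',z,plane("top",zt(705,180),z))
t=cv2.imread("pics/top0.png")[150:185,190:240]
cv2.imwrite("pics/pegz.png",cv2.resize(t,None,fx=14,fy=14,interpolation=cv2.INTER_CUBIC))
```

```text
knob plane [0.4395 0.0174 0.107 ] tri (array([0.4376, 0.0179, 0.1084]), np.float64(0.003503526385095305))
fknob tri (array([0.6077, 0.312 , 0.3243]), np.float64(0.0017013929260343936))
knee [0.6189 0.2312 0.138 ] (array([0.6178, 0.2303, 0.1441]), np.float64(0.0013621427712828577))
L 0.1 [0.7101 0.2585 0.1   ]
L 0.15 [0.6904 0.2507 0.15  ]
L 0.2 [0.6708 0.243  0.2   ]
B 0.06 [0.5692 0.2295 0.06  ]
B 0.08 [0.5647 0.2271 0.08  ]
B 0.1 [0.5602 0.2248 0.1   ]
disc 0 [0.687  0.1779 0.    ] side zoom [107.3121 297.108 ]
disc 0.05 [0.6705 0.175  0.05  ] side zoom [122.4899 265.3576]
disc 0.1 [0.654 0.172 0.1  ] side zoom [138.6615 231.5413]
cup peg 0.02 [ 0.5916 -0.0909  0.02  ]
cup peg 0.04 [ 0.5868 -0.0866  0.04  ]
cup peg 0.06 [ 0.582  -0.0823  0.06  ]
cup peg 0.09 [ 0.5748 -0.0759  0.09  ]
```

View pics/pegz.png

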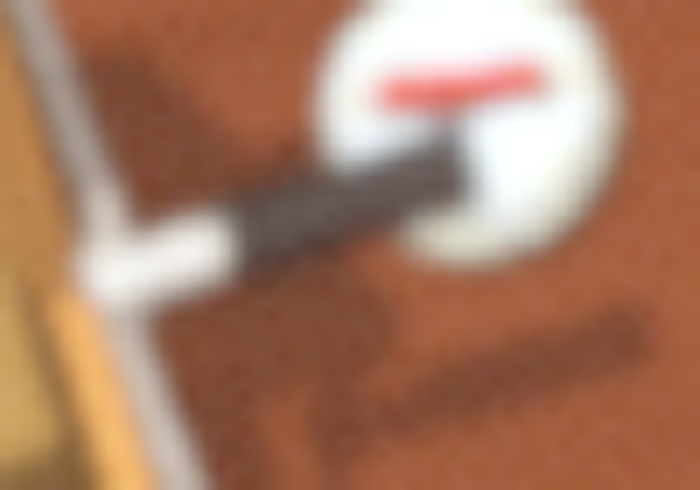

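```bash
cat >> h.py <<'E'
def plan(P):
    o=bot.get_obs(); r=R.from_quat(o['tool_rot']); d=r.inv().apply(np.array(P)-o['eef_pos'])
    x=r.apply([1,0,0]); print('clk',round(o['clock'],2),'tcp',o['eef_pos'].round(4),'xang',np.degrees(np.arctan2(x[1],x[0])).round(2),'units',(d*10).round(3),'q',o['joint_pos'].round(3),'F',o['ft_force'].round(1),'w',o['grip_width'].round(3))
E
python3 - <<'E'
from h import *
np.set_printoptions(precision=4,suppress=True)
f=lambda x,y:(190+(x+.5)/14-.5,150+(y+.5)/14-.5)
a,b,m=[plane("top",f(*c),.138) for c in ((240,238),(470,170),(355,204))]
print(a,b,m,np.linalg.norm(a-b), np.degrees(np.arctan2(b[0]-a[0],a[1]-b[1])))
plan([.62,.18,.256])
E
```

```text
[0.6229 0.2116 0.138 ] [0.6303 0.1694 0.138 ] [0.6266 0.1905 0.138 ] 0.04282556261083119 9.858690877380969Traceback (most recent call last):
  File "<stdin>", line 6, in <module>
  File "h.py", line 22, in plan
    x=r.apply([1,0,0]); print('clk',round(o['clock'],2),'tcp',o['eef_pos'].round(4),'xang',np.degrees(np.arctan2(x[1],x[0])).round(2),'units',(d*10).round(3),'q',o['joint_pos'].round(3),'F',o['ft_force'].round(1),'w',o['grip_width'].round(3))
                                                                                                                                                                                                                         ^^^^^^^^^^^^^^^^^^^^^
AttributeError: 'float' object has no attribute 'round'
```

Emit:
carry_out:
  moves:
    - [-0.3, -0.4, 0, -0.09, -1]
    - [-0.5, -0.7, 0, -0.18, -1]
    - [-0.67, -1, 0, -0.27, -1]
    - [-0.67, -1, 0, -0.36, -1]
    - [-0.67, -1, 0, -0.45, -1]
    - [-0.67, -1, 0, -0.54, -1]
    - [-0.67, -1, 0, -0.63, -1]
    - [-0.67, -1, 0, -0.72, -1]
    - [-0.67, -1, 0, -0.81, -1]
    - [-0.67, -1, 0, -0.894, -1]
    - [-0.67, -1, 0, -0.894, -1]

```text
clock: 1.2
eef_pos: [0.2551, -0.3635, 0.2559]
tool_rot: [0.994, 0.109, -0.0, -0.0]
ft_force: [-0.4, 0.3, 0.0]
grip_width: 0.0001
```

```bash
python3 -c "
from h import *
plan([.628,.186,.256])"
```

```text
Traceback (most recent call last):
  File "h.py", line 22, in plan
    x=r.apply([1,0,0]); print('clk',round(o['clock'],2),'tcp',o['eef_pos'].round(4),'xang',np.degrees(np.arctan2(x[1],x[0])).round(2),'units',(d*10).round(3),'q',o['joint_pos'].round(3),'F',o['ft_force'].round(1),'w',o['grip_width'].round(3))
                                                                                                                                                                                                                         ^^^^^^^^^^^^^^^^^^^^^
AttributeError: 'float' object has no attribute 'round'
```

```bash
sed -i "s/o\['grip_width'\].round(3)/round(o['grip_width'],3)/; s/o\['clock'\],2/float(o['clock']),2/" h.py; python3 -c "
from h import *
plan([.628,.186,.256])"
```

```text
clk 1.2 tcp [ 0.2551 -0.3635  0.2559] xang 12.5 units [ 4.830e+00 -4.558e+00  1.000e-03] q [-0.959  0.131 -0.132  1.309  0.     0.394] F [-0.4  0.3  0. ] w 0.0
```

Emit:
carry_out:
  moves:
    - [0.32, -0.3, 0, 0, -1]
    - [0.64, -0.6, 0, 0, -1]
    - [0.96, -0.91, 0, 0, -1]

```text
clock: 1.5
eef_pos: [0.3296, -0.2532, 0.2561]
tool_rot: [0.994, 0.106, -0.0, -0.0]
ft_force: [1.1, -0.4, 0.1]
grip_width: 0.0
```

Emit:
carry_out:
  moves:
    - [0.32, -0.3, 0, 0, -1]
    - [0.64, -0.6, 0, 0, -1]
    - [0.96, -0.91, 0, 0, -1]

```text
clock: 1.8
eef_pos: [0.4039, -0.143, 0.2562]
tool_rot: [0.994, 0.107, 0.0, 0.0]
ft_force: [1.3, -1.1, -0.4]
grip_width: -0.0001
```

Emit:
carry_out:
  moves:
    - [0.32, -0.3, 0, 0, -1]
    - [0.64, -0.6, 0, 0, -1]
    - [0.96, -0.91, 0, 0, -1]

```text
clock: 2.1
eef_pos: [0.4779, -0.0332, 0.2562]
tool_rot: [0.994, 0.107, -0.0, 0.0]
ft_force: [0.3, -0.5, -0.3]
grip_width: 0.0002
```

Emit:
carry_out:
  moves:
    - [0.32, -0.3, 0, 0, -1]
    - [0.64, -0.6, 0, 0, -1]
    - [0.96, -0.91, 0, 0, -1]
    - [0.96, -0.91, 0, 0, -1]

```text
clock: 2.5
eef_pos: [0.5533, 0.0791, 0.2549]
tool_rot: [0.994, 0.11, 0.0, -0.001]
ft_force: [-0.9, -0.3, -0.6]
grip_width: -0.0001
```

```bash
python3 -c "
from h import *
plan([.6275,.186,.200])"
```

```text
clk 2.5 tcp [0.5533 0.0791 0.2549] xang 12.67 units [ 0.958 -0.88   0.55 ] q [1.410e-01 3.590e-01 1.650e-01 1.376e+00 1.000e-03 1.491e+00] F [-0.9 -0.3 -0.6] w -0.0
```

Emit:
carry_out:
  moves:
    - [0.3, -0.3, 0, 0, -1]
    - [0.65, -0.6, 0, 0, -1]
    - [0.95, -0.88, 0, 0, -1]
    - [0.95, -0.88, 0.35, 0, -1]
    - [0.95, -0.88, 0.68, 0, -1]
    - [0.95, -0.88, 0.68, 0, -1]
    - [0.95, -0.88, 0.68, 0, -1]

```text
clock: 3.2
eef_pos: [0.6243, 0.1804, 0.1879]
tool_rot: [0.994, 0.108, -0.001, 0.0]
ft_force: [0.7, 0.1, 0.8]
grip_width: 0.0
```

Run:
```python
from h import *
plan([.6275,.186,.171])
a=imaging.camera("side")[140:260,190:310,::-1]; b=imaging.camera("top")[120:240,160:280,::-1]
cv2.imwrite("pics/p1.png",cv2.resize(np.hstack([a,b]),None,fx=3.3,fy=3.3,interpolation=cv2.INTER_CUBIC))
```

```text
clk 3.2 tcp [0.6243 0.1804 0.1879] xang 12.4 units [ 0.044 -0.047  0.169] q [ 0.281  0.577  0.334  1.33  -0.     1.636] F [0.7 0.1 0.8] w 0.0
```

View pics/p1.png

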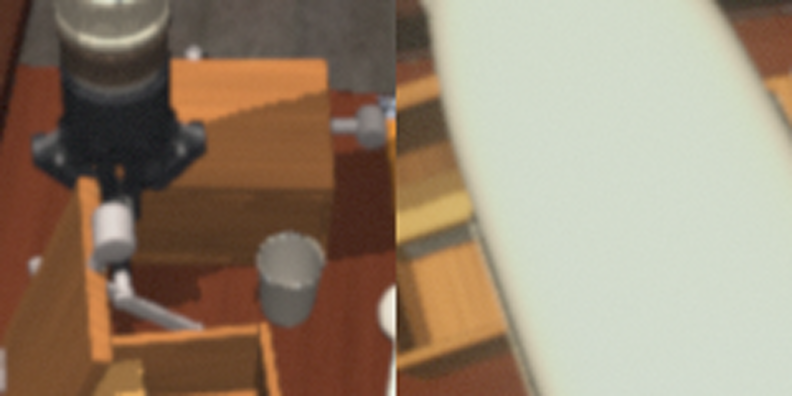

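Emit:
carry_out:
  moves:
    - [0.04, -0.04, 0.08, 0, -1]
    - [0.04, -0.04, 0.15, 0, -1]
    - [0.06, -0.04, 0.2, 0, -1]
    - [0.1, -0.04, 0.25, 0, -1]
    - [0.1, -0.04, 0.25, 0, -1]
    - [0.1, -0.04, 0.25, 0, -1]

```text
clock: 3.9
eef_pos: [0.6353, 0.1876, 0.1644]
tool_rot: [0.994, 0.109, 0.002, -0.0]
ft_force: [2.0, 0.1, 4.4]
grip_width: 0.0
```

Run:
```python
from h import *
plan([.6275,.186,.171])
a=imaging.camera("side")[140:260,190:310,::-1]
cv2.imwrite("pics/p2.png",cv2.resize(a,None,fx=4,fy=4,interpolation=cv2.INTER_CUBIC))
```

```text
clk 3.9 tcp [0.6353 0.1876 0.1644] xang 12.5 units [-0.079 -0.001 -0.066] q [ 0.287  0.61   0.33   1.287 -0.     1.64 ] F [2.  0.1 4.4] w 0.0
```

View pics/p2.png

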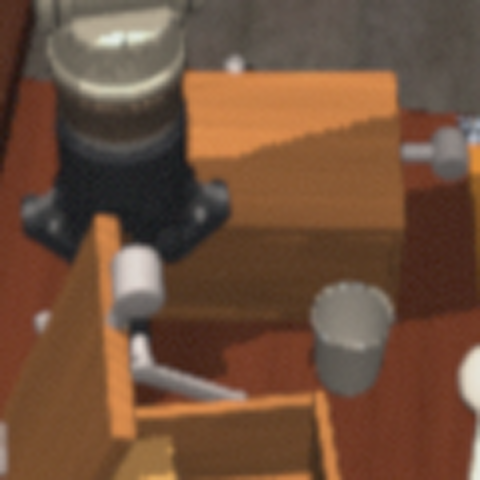

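Emit:
carry_out:
  moves:
    - [0.04, 0, 0.07, 0, -1]
    - [0.06, 0, 0.14, 0, -1]
    - [0.08, 0, 0.21, 0, -1]
    - [0.1, 0, 0.28, 0, -1]
    - [0.1, 0, 0.35, 0, -1]
    - [0.11, 0, 0.42, 0, -1]
    - [0.11, 0, 0.48, 0, -1]
    - [0.11, 0, 0.48, 0, -1]

```text
clock: 4.75
eef_pos: [0.6445, 0.1896, 0.115]
tool_rot: [0.994, 0.109, -0.0, 0.0]
ft_force: [-0.3, 0.1, 0.4]
grip_width: -0.0001
```

Run:
```python
from h import *
plan([.6275,.186,.171])
a=imaging.camera("side")[140:260,190:310,::-1]
cv2.imwrite("pics/p3.png",cv2.resize(a,None,fx=4,fy=4,interpolation=cv2.INTER_CUBIC))
```

```text
clk 4.75 tcp [0.6445 0.1896 0.115 ] xang 12.5 units [-0.174 -0.002 -0.56 ] q [0.286 0.665 0.295 1.201 0.    1.639] F [-0.3  0.1  0.4] w -0.0
```

View pics/p3.png

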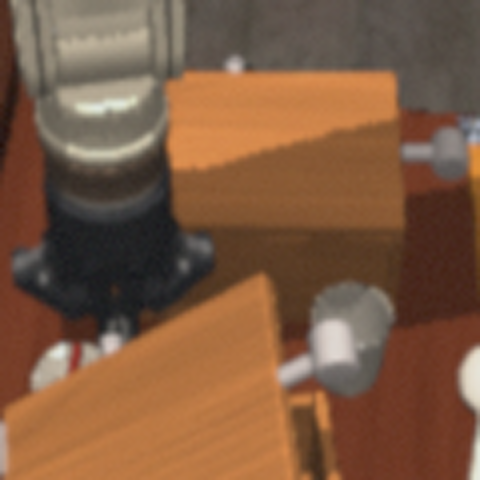

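The lid is past its over-centre point and sinking. I'm retracting upward and heading for the knob.

Emit:
carry_out:
  moves:
    - [0, 0, -0.4, 0, -1]
    - [0, 0.1, -0.8, 0, -1]
    - [0, 0.3, -1, 0, -1]
    - [-0.4, 0.6, -1, 0, -1]
    - [-0.7, 0.9, -1, 0, 0]
    - [-1, 1, -1, 0, 1]
    - [-1, 1, -1, 0, 1]

```text
clock: 5.5
eef_pos: [0.5634, 0.0677, 0.214]
tool_rot: [0.994, 0.107, -0.004, 0.0]
ft_force: [1.6, 0.5, 0.2]
grip_width: 0.0436
```

Run:
```python
from h import *
plan([.4395,.0174,.215])
a=imaging.camera("side")[140:340,170:340,::-1]
cv2.imwrite("pics/p4.png",cv2.resize(a,None,fx=3,fy=3,interpolation=cv2.INTER_CUBIC))
```

```text
clk 5.5 tcp [0.5634 0.0677 0.214 ] xang 12.33 units [-1.318e+00  2.270e-01  1.000e-03] q [ 0.12   0.401  0.119  1.298 -0.     1.475] F [1.6 0.5 0.2] w 0.044
```

View pics/p4.png

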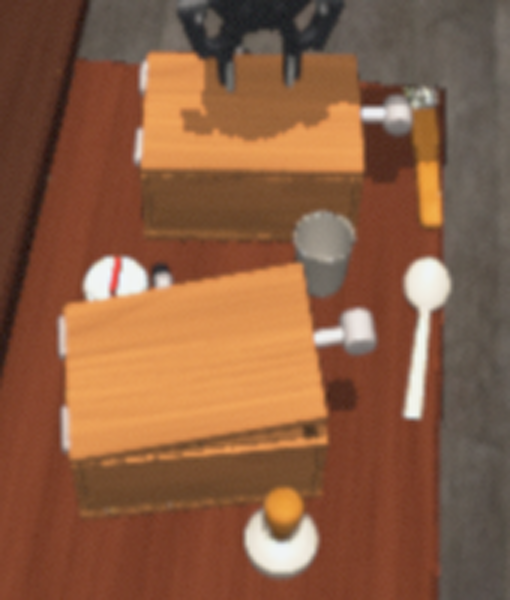

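Emit:
carry_out:
  moves:
    - [-0.4, 0.1, 0, -0.09, 1]
    - [-0.8, 0.2, 0, -0.18, 1]
    - [-1, 0.22, 0, -0.28, 1]
    - [-1, 0.22, 0, -0.37, 1]
    - [-1, 0.22, 0, -0.46, 1]
    - [-1, 0.22, 0, -0.55, 1]
    - [-1, 0.22, 0, -0.64, 1]
    - [-1, 0.22, 0, -0.74, 1]
    - [-1, 0.22, 0, -0.83, 1]
    - [-1, 0.22, 0, -0.92, 1]
    - [-1, 0.22, 0, -0.92, 1]
    - [-1, 0.22, 0, -0.92, 1]

```text
clock: 6.75
eef_pos: [0.4761, 0.0277, 0.215]
tool_rot: [0.674, 0.738, -0.0, -0.0]
ft_force: [0.7, 0.3, 0.1]
grip_width: 0.0854
```

Run:
```python
from h import *
plan([.4395,.0174,.215])
a=imaging.camera("side")[140:340,170:340,::-1];b=imaging.camera("top")[120:280,120:340,::-1]
a=cv2.resize(a,None,fx=2.2,fy=2.2,interpolation=cv2.INTER_CUBIC);b=cv2.resize(b,None,fx=1.9,fy=2.75,interpolation=cv2.INTER_CUBIC)
cv2.imwrite("pics/p5.png",np.hstack([a,b]))
```

```text
clk 6.75 tcp [0.4761 0.0277 0.215 ] xang 95.19 units [-0.07  -0.374  0.001] q [ 0.058  0.219 -0.133  1.22   0.    -0.032] F [0.7 0.3 0.1] w 0.085
```

View pics/p5.png

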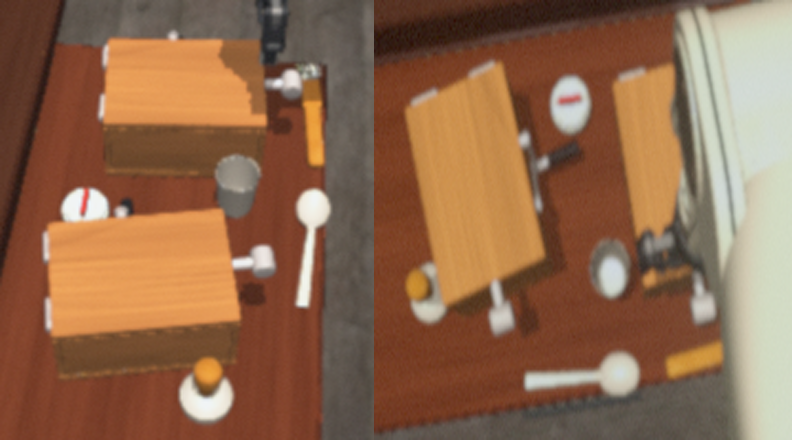

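Run:
```python
from h import *
np.set_printoptions(precision=4,suppress=True)
def zt(x,y): return (100+(x+.5)/3.2-.5,120+(y+.5)/3.2-.5)
def zs(x,y): return (170+(x+.5)/3-.5,140+(y+.5)/3-.5)
print(tri(zt(462,308),zs(324,232)))
```

```text
(array([0.496 , 0.1348, 0.0744]), np.float64(0.002376630227631266))
```

Emit:
carry_out:
  moves:
    - [-0.04, -0.2, 0, 0, 0.4]
    - [-0.07, -0.37, 0, 0, 0.3]
    - [-0.07, -0.37, 0.1, 0, 0.3]
    - [-0.07, -0.37, 0.3, 0, 0.3]
    - [-0.07, -0.37, 0.3, 0, 0.3]
    - [-0.07, -0.37, 0.3, 0, 0.3]

```text
clock: 7.45
eef_pos: [0.4397, 0.017, 0.185]
tool_rot: [0.674, 0.739, -0.0, -0.0]
ft_force: [0.0, -0.2, 1.2]
grip_width: 0.0559
```

Run:
```python
from h import *
plan([.4395,.0174,.116])
a=imaging.camera("side")[140:240,250:350,::-1]
cv2.imwrite("pics/p6.png",cv2.resize(a,None,fx=5,fy=5,interpolation=cv2.INTER_CUBIC))
```

```text
clk 7.45 tcp [0.4397 0.017  0.185 ] xang 95.29 units [ 0.004 -0.001  0.69 ] q [ 0.039  0.171 -0.276  1.125  0.    -0.054] F [ 0.  -0.2  1.2] w 0.056
```

View pics/p6.png

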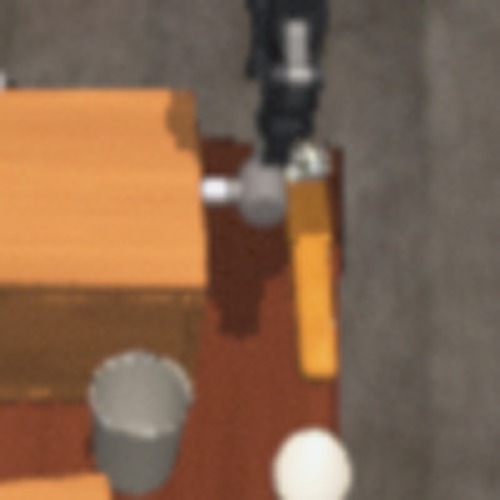

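Emit:
carry_out:
  moves:
    - [0, 0, 0.25, 0, 0.3]
    - [0, 0, 0.45, 0, 0.3]
    - [0, 0, 0.6, 0, 0.3]
    - [0, 0, 0.69, 0, 0.3]
    - [0, 0, 0.69, 0, 0.3]
    - [0, 0, 0.69, 0, 0.3]

```text
clock: 8.1
eef_pos: [0.4403, 0.0169, 0.117]
tool_rot: [0.674, 0.739, 0.0, 0.0]
ft_force: [0.7, -0.1, 0.1]
grip_width: 0.0552
```

Run:
```python
from h import *
plan([.4395,.0174,.116])
a=imaging.camera("side")[140:240,250:350,::-1]
cv2.imwrite("pics/p7.png",cv2.resize(a,None,fx=5,fy=5,interpolation=cv2.INTER_CUBIC))
```

```text
clk 8.1 tcp [0.4403 0.0169 0.117 ] xang 95.3 units [ 0.006 -0.008  0.01 ] q [ 0.038  0.242 -0.384  0.944  0.    -0.054] F [ 0.7 -0.1  0.1] w 0.055
```

View pics/p7.png

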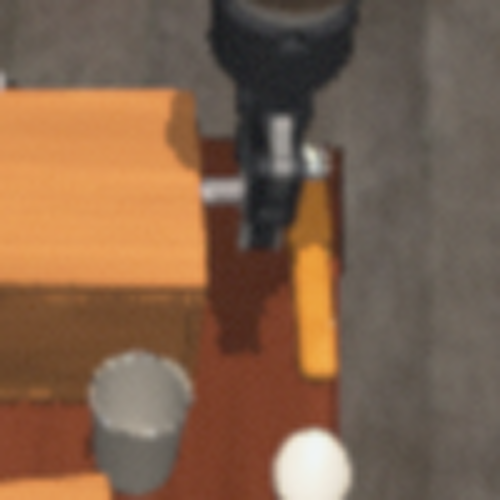

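Fingers straddle the knob (around (262,190) in the crop). Closing.

Emit:
carry_out:
  moves:
    - [0, 0, 0, 0, -0.5]
    - [0, 0, 0, 0, -1]
    - [0, 0, 0, 0, -1]
    - [0, 0, 0, 0, -1]
    - [0, 0, 0, 0, -1]
    - [0, 0, 0, 0, -1]

```text
clock: 8.75
eef_pos: [0.4401, 0.0187, 0.1175]
tool_rot: [0.673, 0.74, 0.002, -0.001]
ft_force: [-1.8, 6.7, 5.1]
grip_width: 0.027
```

Emit:
carry_out:
  moves:
    - [0, 0.006, -0.16, 0, -1]
    - [0, 0.022, -0.32, 0, -1]
    - [0, 0.05, -0.48, 0, -1]
    - [0, 0.09, -0.636, 0, -1]
    - [0, 0.14, -0.79, 0, -1]
    - [0, 0.2, -0.94, 0, -1]
    - [0, 0.2, -0.94, 0, -1]

```text
clock: 9.45
eef_pos: [0.4613, 0.0207, 0.2116]
tool_rot: [0.673, 0.74, 0.003, -0.0]
ft_force: [3.4, 6.2, -7.7]
grip_width: 0.0271
```

Run:
```python
from h import *
plan([.4395+.02,.0174+.002,.116+.094])
a=imaging.camera("side")[100:240,210:350,::-1]
cv2.imwrite("pics/p8.png",cv2.resize(a,None,fx=4,fy=4,interpolation=cv2.INTER_CUBIC))
```

```text
clk 9.45 tcp [0.4613 0.0207 0.2116] xang 95.4 units [-0.012 -0.019  0.016] q [ 0.042  0.189 -0.18   1.198  0.004 -0.052] F [ 3.4  6.2 -7.7] w 0.027
```

View pics/p8.png

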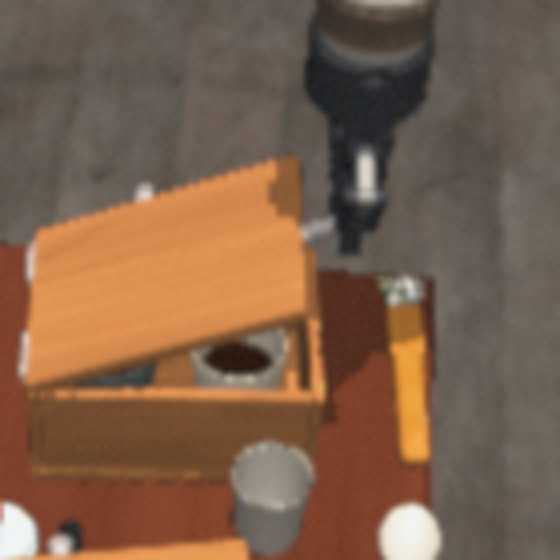

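Lid is following the grip; forces are low. Continuing the arc.

Emit:
carry_out:
  moves:
    - [0, 0.07, -0.144, 0, -1]
    - [0, 0.15, -0.284, 0, -1]
    - [0, 0.24, -0.417, 0, -1]
    - [0, 0.34, -0.544, 0, -1]
    - [0, 0.45, -0.663, 0, -1]
    - [0, 0.565, -0.775, 0, -1]
    - [0, 0.565, -0.775, 0, -1]

```text
clock: 10.2
eef_pos: [0.5168, 0.026, 0.2872]
tool_rot: [0.673, 0.74, 0.001, -0.002]
ft_force: [2.8, 6.7, -7.3]
grip_width: 0.0271
```

Emit:
carry_out:
  moves:
    - [0, 0.124, -0.103, 0, -1]
    - [0, 0.254, -0.198, 0, -1]
    - [0, 0.39, -0.282, 0, -1]
    - [0, 0.533, -0.358, 0, -1]
    - [0, 0.62, -0.4, 0, -1]
    - [0, 0.68, -0.425, 0, -1]
    - [0, 0.75, -0.45, 0, -1]
    - [0, 0.75, -0.45, 0, -1]
    - [0, 0.75, -0.45, 0, -1]

```text
clock: 11.1
eef_pos: [0.5898, 0.0329, 0.3306]
tool_rot: [0.673, 0.74, -0.0, -0.003]
ft_force: [1.3, 5.7, -6.4]
grip_width: 0.027
```

Run:
```python
from h import *
plan([.4395+.151,.0174+.014,.116+.216])
a=imaging.camera("side")[60:240,180:340,::-1]
cv2.imwrite("pics/p9.png",cv2.resize(a,None,fx=3.3,fy=3.3,interpolation=cv2.INTER_CUBIC))
```

```text
clk 11.1 tcp [0.5898 0.0329 0.3306] xang 95.41 units [-0.016  0.005 -0.014] q [ 0.054  0.421  0.45   1.605  0.004 -0.041] F [ 1.3  5.7 -6.4] w 0.027
```

View pics/p9.png

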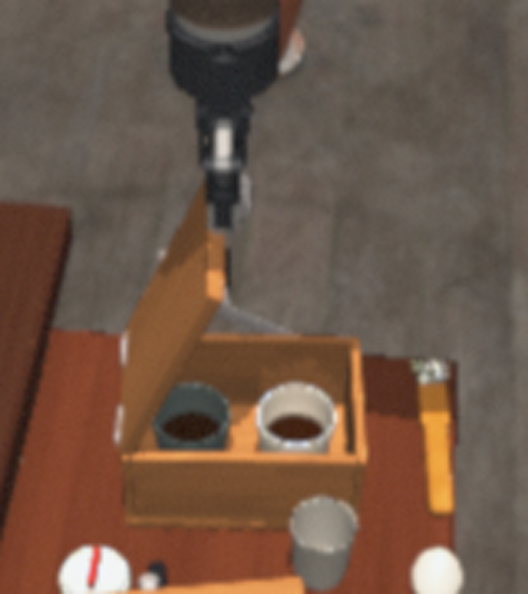

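Emit:
carry_out:
  moves:
    - [0, 0.03, -0.02, 0, -1]
    - [0, 0.06, -0.03, 0, -1]
    - [0, 0.06, -0.03, 0, -1]
    - [0, 0.06, -0.03, 0, -1]
    - [0, 0.06, -0.03, 0, -1]

```text
clock: 11.65
eef_pos: [0.5958, 0.0335, 0.3328]
tool_rot: [0.673, 0.74, -0.001, -0.003]
ft_force: [2.5, 6.1, -10.2]
grip_width: 0.0267
```

Run:
```python
from h import *
plan([.4395+.151,.0174+.014,.116+.216])
```

```text
clk 11.65 tcp [0.5958 0.0335 0.3328] xang 95.4 units [-0.016 -0.055  0.008] q [ 0.054  0.435  0.478  1.619  0.004 -0.04 ] F [  2.5   6.1 -10.2] w 0.027
```

Emit:
carry_out:
  moves:
    - [0, 0.03, -0.01, 0, -1]
    - [0, 0.06, -0.02, 0, -1]
    - [0, 0.06, -0.02, 0, -1]
    - [0, 0.06, -0.02, 0, -1]
    - [0, 0.06, -0.02, 0, -1]

```text
clock: 12.15
eef_pos: [0.5976, 0.0336, 0.3332]
tool_rot: [0.673, 0.74, -0.005, -0.007]
ft_force: [-9.6, 5.0, -10.0]
grip_width: 0.027
```

Run:
```python
from h import *
plan([.4395+.151,.0174+.014,.116+.216])
im=imaging.camera("side")[...,::-1]; cv2.imwrite("pics/p10f.png",im)
a=im[60:240,180:340]
cv2.imwrite("pics/p10.png",cv2.resize(a,None,fx=3.3,fy=3.3,interpolation=cv2.INTER_CUBIC))
```

```text
clk 12.15 tcp [0.5976 0.0336 0.3332] xang 95.39 units [-0.016 -0.072  0.014] q [ 0.055  0.449  0.501  1.639  0.004 -0.04 ] F [ -9.6   5.  -10. ] w 0.027
```

View pics/p10.png

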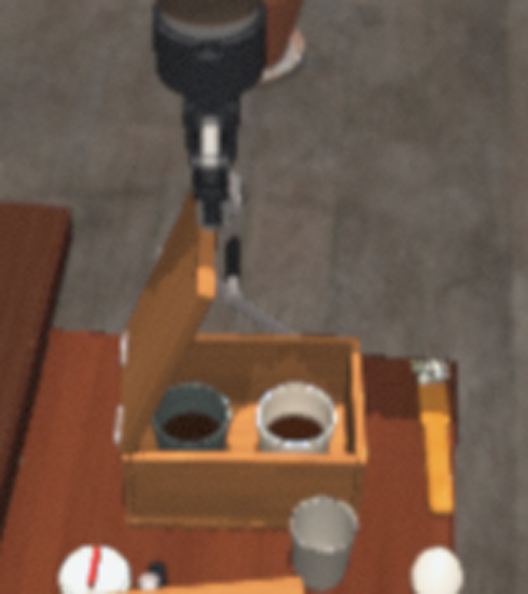

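Emit:
carry_out:
  moves:
    - [0, -0.03, 0, 0, -1]
    - [0, -0.03, 0, 0, -1]
    - [0, -0.03, 0, 0, -0.4]
    - [0, -0.03, 0, 0, 0.2]
    - [0, -0.03, 0, 0, 0.3]
    - [0, -0.03, 0, 0, 0.3]

```text
clock: 12.8
eef_pos: [0.5999, 0.0314, 0.3392]
tool_rot: [0.674, 0.739, 0.001, 0.001]
ft_force: [0.4, 1.3, 1.3]
grip_width: 0.0555
```

Run:
```python
from h import *
plan([.4395+.151,.0174+.014,.45])
im=imaging.camera("side")[...,::-1]; cv2.imwrite("pics/p11f.png",im)
a=im[60:240,180:340]
cv2.imwrite("pics/p11.png",cv2.resize(a,None,fx=3.3,fy=3.3,interpolation=cv2.INTER_CUBIC))
```

```text
clk 12.8 tcp [0.5999 0.0314 0.3392] xang 95.29 units [ 0.008 -0.091 -1.109] q [ 0.053  0.438  0.499  1.629 -0.    -0.04 ] F [0.4 1.3 1.3] w 0.056
```

View pics/p11.png

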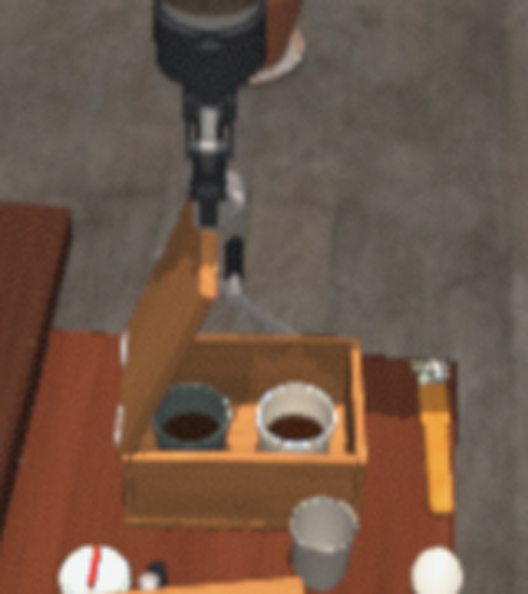

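Emit:
carry_out:
  moves:
    - [0, 0, -0.1, 0, 0.3]
    - [0, 0, -0.25, 0, 0.3]
    - [0, 0, -0.45, 0, 0.3]
    - [0, 0, -0.45, 0, 0.3]

```text
clock: 13.25
eef_pos: [0.6004, 0.0316, 0.3871]
tool_rot: [0.674, 0.739, 0.003, 0.003]
ft_force: [0.4, 0.2, -0.6]
grip_width: 0.0554
```

Run:
```python
from h import *
plan([.4395+.151,.0174+.014,.45])
im=imaging.camera("side")[...,::-1]; cv2.imwrite("pics/p12f.png",im)
a=im[60:240,180:340]
cv2.imwrite("pics/p12.png",cv2.resize(a,None,fx=3.3,fy=3.3,interpolation=cv2.INTER_CUBIC))
```

```text
clk 13.25 tcp [0.6004 0.0316 0.3871] xang 95.29 units [ 0.007 -0.094 -0.63 ] q [ 0.053  0.452  0.645  1.755 -0.    -0.04 ] F [ 0.4  0.2 -0.6] w 0.055
```

View pics/p12.png

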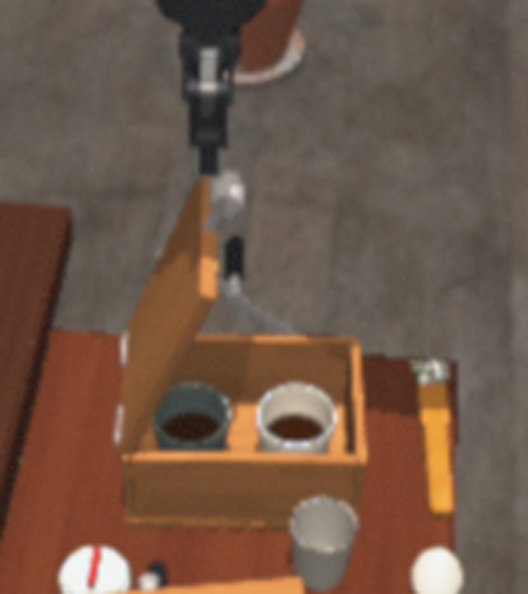

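Emit:
carry_out:
  moves:
    - [0, 0, -0.2, 0, 0.3]
    - [0, -0.2, -0.4, 0, 0.3]
    - [0, -0.6, -0.4, 0, 0.3]
    - [0, -1, -0.4, 0, 0.3]

```text
clock: 13.7
eef_pos: [0.4993, 0.0223, 0.4218]
tool_rot: [0.674, 0.739, -0.0, -0.0]
ft_force: [-0.1, 0.7, 0.5]
grip_width: 0.0553
```

Emit:
carry_out:
  moves:
    - [-0.3, -0.2, 0, 0, 0.3]
    - [-0.7, -0.5, 0, 0, 0.3]
    - [-1, -0.7, 0, 0, 0.3]

```text
clock: 14.0
eef_pos: [0.4374, -0.0848, 0.4225]
tool_rot: [0.673, 0.739, -0.0, 0.0]
ft_force: [-0.2, -0.6, -0.5]
grip_width: 0.0555
```

Emit:
carry_out:
  moves:
    - [-0.3, -0.2, 0, 0, 0.3]
    - [-0.7, -0.4, 0, 0, 0.3]
    - [-1, -0.6, 0, 0, 0.3]

```text
clock: 14.3
eef_pos: [0.3877, -0.1903, 0.4221]
tool_rot: [0.674, 0.739, -0.0, -0.0]
ft_force: [-1.0, -0.3, -0.6]
grip_width: 0.0559
```

Emit:
carry_out:
  moves:
    - [-0.4, 0, 0, 0, 0.3]
    - [-0.8, 0, 0, 0, 0.3]
    - [-1, 0, 0, 0, 0.3]
    - [-1, 0, 0, 0, 0.3]

```text
clock: 14.7
eef_pos: [0.3978, -0.2906, 0.421]
tool_rot: [0.675, 0.738, -0.0, -0.001]
ft_force: [0.1, -0.3, -0.3]
grip_width: 0.0558
```

Run:
```python
from h import *
plan([.4395+.151,.0174+.014,.45])
a=imaging.camera("side")[100:340,170:340,::-1];b=imaging.camera("top")[...,::-1]
cv2.imwrite("pics/s13.png",cv2.resize(a,None,fx=2.5,fy=2.5,interpolation=cv2.INTER_CUBIC))
cv2.imwrite("pics/t13.png",cv2.resize(b[110:280,100:350],None,fx=3.2,fy=3.2,interpolation=cv2.INTER_CUBIC))
```

```text
clk 14.7 tcp [ 0.3978 -0.2906  0.421 ] xang 95.08 units [ 3.037  2.205 -0.291] q [-0.631  0.225  0.409  1.757 -0.    -0.72 ] F [ 0.1 -0.3 -0.3] w 0.056
```

View pics/s13.png

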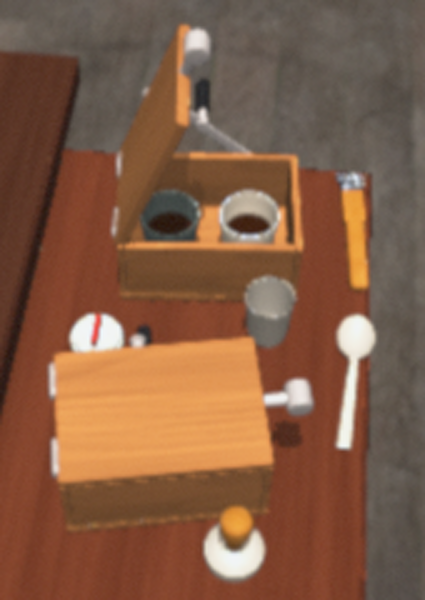

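View pics/t13.png

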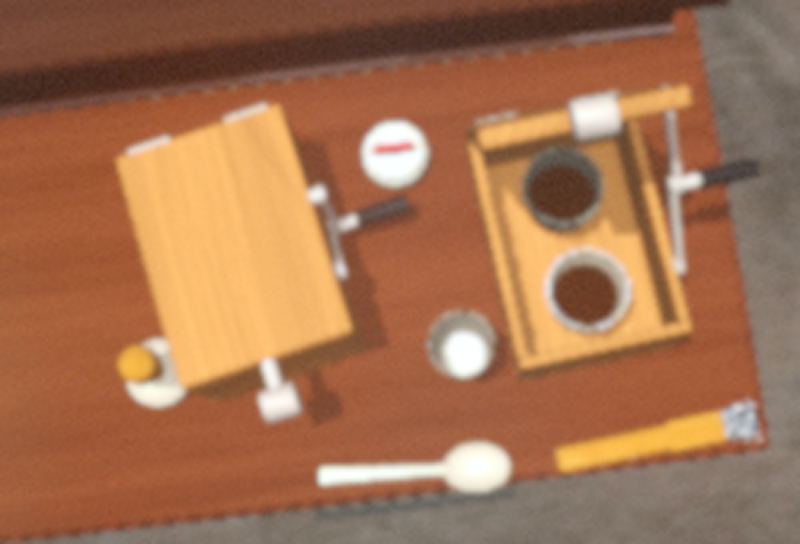

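Run:
```python
from h import *
np.set_printoptions(precision=4,suppress=True)
zt=lambda x,y:(100+(x+.5)/3.2-.5,110+(y+.5)/3.2-.5)
zs=lambda x,y:(170+(x+.5)/2.5-.5,100+(y+.5)/2.5-.5)
print('cup knob',tri(zt(595,115),zs(197,46)))
print('filter knob',tri(zt(280,402),zs(299,397)))
o=bot.get_obs(); print(o['joint_vel'].round(3))
```

```text
cup knob (array([0.5872, 0.0325, 0.3246]), np.float64(0.0024356282899035287))
filter knob (array([0.4603, 0.2806, 0.1087]), np.float64(0.0019262147351622979))
[ 0.026 -0.022 -0.002  0.006  0.002  0.001]
```

```bash
python3 -c "
from workcell import order
print(order.job_done())"
```

```text
the job is handed in; nothing more can be done
None
```

Both boxes are where the task wants them, and I handed the job in at about 15 s of the 64 s allowed; no verdict was reported.

- **Filter box (now shut):** I pressed its stay peg about 50 mm down with the closed fingertips. The force was about 4 N when I stopped partway, and the lid then sank on its own. The last pictures show it shut, with its knob at 0.109 m against the 0.107 m expected; a lid 0.06 rad open would put it about 14 mm higher.
- **Other box (now open):** I gripped the knob by its ends, swung it up the arc until it met the stop (about 10 N of back force), and let go. The lid stayed up about 2 s after release, with the stay straight and the knob at 0.325 m against 0.323 m expected.

The arm was clear of everything, with wrist force near zero in the last reading. The highest wrist force I read was about 15 N.

**Disagreements in the checks:**
- At the top of the lift, the gripper position ran about 7 mm past the expected arc before the stop was felt, perhaps slip in the grip. I went by the stop force and the camera heights instead.
- Both knob heights read about 1.5 mm high, which is within the calibration error.

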